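# Test a cut key in a sticky spring-return lock

## Robot

A 6-joint arm with a two-finger parallel gripper is mounted at the origin on a cart in front of the work surface, level with it; the furniture and walls round the work are solid. World frame = base frame: x ahead of the robot, y to its left, z up, the work surface at z = 0. Lengths are in m, angles in degrees, forces in N, time in s.
With the tool pointing down it reaches from about 0.25 to 0.775 m from the base axis. Payload 8.9 kg.
Tool frame: the origin (TCP) lies between the finger pads; the fingertips stand r.tip_extent ahead of it and the grasp point (between the pads) is the TCP (r.tip_extent is the distance from the TCP to the fingertips, in m); z points along the fingers, y is the line along which they close (so a half turn about z gives the same grasp; the last joint's range is limited). The gripper opens to 85 mm and grips with 20 to 120 N. Pads are 22 mm wide; open, the fingers measure 114 mm over their backs; the gripper's body (76 mm by 85 mm) begins 54 mm behind the grasp point. The pads swing forward as they close: fully open they stand 13 mm farther back than shut.
Start: joints at [69.311, 16.656, -8.789, 64.555, 0, 82.019], TCP at [0.115, 0.512, 0.25] pointing down, gripper open.
Joint ranges: [-144.48, 144.48], [-52.06, 99.96], [-74.48, 78.29], [-112.23, 115.85], [-86.99, 84.42], [-180, 180]. Speed limits (degrees/s): [127.2, 127.2, 159.86, 180, 180, 180].

## Interface

Orientations are given as a 3x3 rotation matrix whose columns are the frame's x, y, z axes.
In Python, from plant import sensors, imaging, ticket, r gives the robot as it stands.
- The arm moves only by the shell command python3 -m inch 'ROWS' [OPENING]. ROWS is JSON, a list of rows, each a list of 2 entries, a list of its own where there are three numbers: the shift along the tool's x, y, z in units of 25 mm (1.0 is 25 mm), then the turn, a rotation vector about the tool's x, y, z in units of 6 degrees (1.0 is 6 degrees). In form: [[[x, y, z], [wx, wy, wz]], ...]. A call has 1 to 20 rows; each row shifts and turns the commanded pose from where the row before left it, along the tool's axes as they then stand; what a row does not reach is not made up. A row lasts 1/12 s, in which the tool goes at most 41.7 mm and 7.16 degrees, less where a joint would pass 70% of its speed; a pose out of reach is approached as far as the arm can. A call is refused whole if a number of a shift passes 1 or a number of a turn 1, either way. A call with a gripper value outside its range is refused whole. OPENING is the finger opening in mm, from 0 to 85.4, set as the call begins (- or left out, the last holds). The fingers move at their own pace and stop on an object; the grip force is fixed at half the most. Time passes only in rows, so rows that do not move let the fingers close. It gives the time, the measured TCP pose, the force, the opening and the grip force at its end, in the units of the state.
- sensors.state(): the state, without advancing time (a new reading comes with each control period).
- imaging.grab_frame(name): name is "scene" or "top"; returns (picture, depth): 420x560x3 uint8, red, green, blue; 420x560 float32, m along the optical axis (not along the pixel's ray), 0 where there is no reading.
- imaging.get_calibration(name): a dict with "vfov" (degrees; the focal length in pixels is half the picture's height over the tangent of half this angle, whatever the lens; pixels are square), "cx", "cy" (the principal point, pixels), "view" (4x4, takes a point from world to camera coordinates). Camera axes: x right, y down, z forward; pixel columns grow to the right and rows downward; lengths in m; the calibration is good to about 2 mm. A picture is of the moment at which its call begins. get_calibration takes no time and is no camera call.
- ticket.sign_off(): hands the job in; it is judged then, once.
The state is a dict: "t": time; "joint_positions": joint angles; "joint_velocities": joint speeds; "joint_efforts": joint torques, N m; "tcp_pos": TCP position; "tool_rot": TCP orientation; "wrist_force": force on the tool from outside, world axes, zero at the start; "moment": the same for the moment, N m; "grip_width": finger opening in m; "gripper_force": force on a finger pad.
Only numpy, scipy, OpenCV 4.12 (cv2) and the standard library are available. Lean on these libraries where they do the work, as an engineer would, in place of code of your own. Each camera call takes 0.05 s, during which the arm holds its last target. There are 200 camera calls.

## Task

Test the green-headed key: lift it off the freely spinning turntable, leaving the blue and white keys in their pockets, put it blade down into the keyway of the lock in the grey test stand and, without forcing it, rock it a little both ways past the sticky pins until its shoulder sits flush on the lock. Then turn it a quarter turn clockwise (seen from above) and keep holding the key there against the return spring: finish with the key still gripped and turned. Leave the other things on the bench where they are.

Things in the scene. Friction and masses are not known exactly. Their poses are not given: they have to be found in the camera images.
- green_key: Key to test, upright in a turntable pocket, green head up. Origin: tip of the blade, on its axis; z up to the head. Blade 12 (x) by 4 mm (y), 36 long, round tip; steel shoulder 22x8 mm at z 36 to 40; head to z 65, 8 thick (y), 24-28 wide (x). Grip across the head's 8 mm (fingers close along y), tips about 2 mm above the shoulder. It fits either way round (half turn). 20-45 g.
- blue_key: Same key with a blue head, in another pocket of the turntable; must stay standing there. Same origin and axes as green_key.
- white_key: Same key with a white head, in another pocket of the turntable; must stay standing there. Same origin and axes as green_key.
- turntable: Low blue turntable, 170 mm across, top at 16 mm; spins freely at the slightest touch. Origin: centre of the underside, on the axis. Three black pocket blocks 26x18 mm, top 54 mm above the worktop, at (55,0), (-55,0), (0,55) mm; which key stands where varies. Keys stand 36 mm deep in 13.6 x 5.6 mm holes, shoulder on the block, widths all along its x. Lift straight up over 36 mm.
- lock_stand: Fixed grey steel block 110 x 90 mm, top at 68 mm, on a 130 x 110 mm foot, lock in the centre of its top, brass bolt in its +y side. Origin: centre of the underside. The keyway at rest lies 45 degrees counter-clockwise (from above) from the stand's x axis.
- keyway (a point): Centre of the keyway's mouth in the brass plug's face, 74 mm above the worktop; turns with the plug: x along the slot, z up. Slot 13.6 (x) by 5.6 mm (y), so a key has about 0.13 rad of play; a bevel round the mouth, 2.5 mm wide and 3 deep, leads it in. 18 mm down the blade meets the pins. Home at 36 mm: shoulder flush on the face; only then can the plug turn on clockwise past about 0.5 rad.
- lock_plug (a joint): Turn of the lock plug in rad, 0 at rest, growing clockwise seen from above; stops at -0.5 and 1.62. It follows the key with the play in the slot: key turned 1.57, plug about 1.44. Spring-return: 0.07 N m per rad back to 0.
- pins (a joint): Depth (m) the pins are pushed: 0 untouched, 0.018 key home. They stop a straight push solid at 0.003 (blade 21 mm in) and at 0.010 (28 mm). Pushed down lightly (5 to 8 N), the key passes the first stop while held rocked 0.3 to 0.4 rad clockwise (from above), the second while rocked as far counter-clockwise. Keep pushing until it rests on the next stop before rocking back. Friction 1.6 N.
- tape_1: Roll of tan tape lying loose at the back, 96 mm across, 25 mm high; origin at the centre of its underside. Leave it alone.
- oil_bottle: Small white bottle with a red nozzle standing loose at the back, 42 mm across, 114 mm high; origin at the centre of its underside. Leave it alone.

How it is judged (in metres and radians):
On the way, in this order (a step that is already met when the one before it is completed fails the run):
1. the green key is lifted clear of the turntable in the gripper (height (world z) of green_key above 0.06 m and contact force between the fingers and green_key above 2 N), for 0.1 s.
2. the green key is home in the keyway, past the pins, not yet turned (z of green_key in the frame of keyway below -0.034 m and horizontal distance between green_key and keyway below 0.004 m and value of joint pins above 0.0155 m and value of joint lock_plug below 0.6 rad), for 0.1 s.
3. the key is turned a quarter turn clockwise (value of joint lock_plug above 1.25 rad), for 0.2 s.
At the end, for the whole second after the job is handed in: The gripper still holds the green key (over 2 N), which is home in the keyway (within 3.5 mm of flush, 4 mm of centre, upright within 0.15 rad) and holds the plug at more than 1.25 rad against its spring, without the arm touching the stand; the blue and white keys stand in their pockets (value of joint lock_plug above 1.25 rad and value of joint pins above 0.0145 m and z of green_key in the frame of keyway below -0.0325 m and horizontal distance between green_key and keyway below 0.004 m and angle between green_key's own z axis and vertical below 0.15 rad and angle between the x axis of green_key and the x axis of keyway, either way round below 0.3 rad and contact force between the fingers and green_key above 2 N and contact force between the arm and lock_stand below 1 N and angle between each of blue_key, white_key's own z axis and vertical below 0.3 rad and height (world z) of each of blue_key, white_key below 0.03 m); the arm keeps its last pose, push and grip.
It fails at once if the key is forced: more than 100 N between key and lock (contact force between green_key and lock_stand above 100 N).
It fails at once if the blue or white key is lifted or tipped out of its pocket (height (world z) of any of blue_key, white_key above 0.035 m or angle between any of blue_key, white_key's own z axis and vertical above 0.5 rad).
It fails at once if the tape or the oil bottle is moved by more than 3 cm (distance of any of tape_1, oil_bottle from where it was at the start of the episode above 0.03 m).
It also fails if it takes over 58 s, if anything falls off the work surface, if the arm or the gripper's body presses on something with over 40 N, if the wrist force passes 120 N, or if a joint passes its speed limit or range.

## Working session

There is one attempt and no reset: what is moved stays moved. The work goes in short steps, Python scripts to look and compute and a shell command to move; the robot and the scene stay as the last step left them, time stands still between calls to the robot, and variables do not carry over. Pictures are saved under pics/ and viewed, at most 10 in all, crops included, and the job is handed in when it is done.

```bash
ls; mkdir -p pics; python3 - <<'E'
from plant import sensors, imaging, r
import numpy as np, cv2
for n in("scene","top"):
    p,d=imaging.grab_frame(n); c=imaging.get_calibration(n)
    cv2.imwrite(f"pics/{n}0.png",p[...,::-1]); np.savez(f"{n}0.npz",p=p,d=d,V=c["view"],f=210/np.tan(np.radians(c["vfov"]/2)),cx=c["cx"],cy=c["cy"])
    print(n,c["vfov"],c["cx"],c["cy"],np.round(c["view"],3).tolist(),[k for k in c])
s=sensors.state();print(s["t"],s["tcp_pos"],np.round(s["tool_rot"],3),r.tip_extent)
E
```

```text
pics
scene 46.50491649439268 280.2576124223011 208.95071946810438 [[0.859, -0.512, -0.015, -0.494], [-0.292, -0.464, -0.836, 0.213], [0.421, 0.722, -0.548, 0.669], [0.0, 0.0, 0.0, 1.0]] ['vfov', 'cx', 'cy', 'view']
top 54.63929991856591 279.3217256425033 207.14958588160593 [[0.021, -1.0, 0.008, 0.005], [-0.98, -0.022, -0.196, 0.59], [0.197, -0.004, -0.98, 0.847], [0.0, 0.0, 0.0, 1.0]] ['vfov', 'cx', 'cy', 'view']
0.1 [0.11537132 0.51181221 0.24980011] [[-0.975  0.22  -0.   ]
 [ 0.22   0.975 -0.001]
 [ 0.    -0.001 -1.   ]] 0.019
```

View pics/scene0.png

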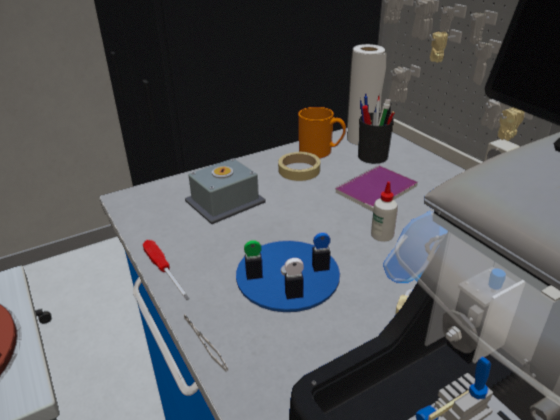

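View pics/top0.png

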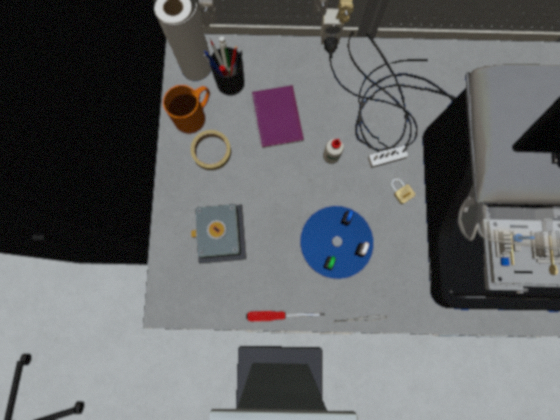

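Scene: green key head at (253,248), white (293,268), blue (321,241) on the turntable, stand with brass plug at (222,172). Top: green (331,263), white (363,249), blue (347,217), disc centre (337,241), plug (216,230). Green and blue are therefore on the ±x pockets. Now I'll measure them.

```bash
cat > h.py <<'E'
import numpy as np, cv2
from plant import imaging
class View:
    def __init__(s,n,file=None):
        if file: z=np.load(file); s.p,s.d=z["p"],z["d"]
        else: s.p,s.d=imaging.grab_frame(n)
        c=imaging.get_calibration(n); s.V=np.array(c["view"]); s.f=210/np.tan(np.radians(c["vfov"]/2)); s.c=np.array([c["cx"],c["cy"]])
        s.R=s.V[:3,:3]; s.o=-s.R.T@s.V[:3,3]; s.hsv=cv2.cvtColor(s.p,cv2.COLOR_RGB2HSV)
    def ray(s,uv):
        uv=np.atleast_2d(uv); v=np.c_[(uv-s.c)/s.f,np.ones(len(uv))]; return v@s.R
    def plane(s,uv,z):
        r=s.ray(uv); return s.o+r*((z-s.o[2])/r[:,2])[:,None]
    def pts(s,m):
        v,u=np.nonzero(m&(s.d>0)); return s.o+s.ray(np.c_[u,v])*s.d[v,u][:,None]
    def proj(s,P):
        q=np.atleast_2d(P)@s.R.T+s.V[:3,3]; return q[:,:2]/q[:,2:]*s.f+s.c
    def mask(s,lo,hi,box):
        m=cv2.inRange(s.hsv,np.array(lo),np.array(hi))>0; k=np.zeros_like(m); x0,y0,x1,y1=box; k[y0:y1,x0:x1]=1; return m&k
def tri(a,ua,b,ub):
    A=[];B=[]
    for v,u in((a,ua),(b,ub)):
        r=v.ray(u)[0]; r/=np.linalg.norm(r); P=np.eye(3)-np.outer(r,r); A.append(P);B.append(P@v.o)
    x=np.linalg.lstsq(np.vstack(A),np.hstack(B),rcond=None)[0]
    return x,[np.round(v.proj(x)[0]-u,1) for v,u in((a,ua),(b,ub))]
def cen(m): v,u=np.nonzero(m); return np.array([u.mean(),v.mean()])
E
python3 - <<'E'
from h import *
S=View("scene","scene0.npz");T=View("top","top0.npz")
G=dict(lo=(45,120,40),hi=(80,255,255))
gs=S.mask(**G,box=(235,230,275,265)); gt=T.mask(**G,box=(315,245,345,280))
print("green",gs.sum(),gt.sum(),cen(gs),cen(gt),tri(S,cen(gs),T,cen(gt)))
for v,m in((S,gs),(T,gt)):
    P=v.pts(m); print("depth pts",P.mean(0),P.min(0),P.max(0))
# turntable: disc ellipse in both views
for v,box in((S,(225,230,350,315)),(T,(290,195,385,290))):
    m=(v.mask((100,150,40),(125,255,255),box)).astype(np.uint8)
    c=max(cv2.findContours(m,0,1)[0],key=cv2.contourArea)
    h=cv2.convexHull(c)[:,0]; P=v.plane(h,.016)[:,:2]
    (x,y),rr=cv2.minEnclosingCircle(P.astype(np.float32)); A=np.c_[2*P,np.ones(len(P))]; q=np.linalg.lstsq(A,(P**2).sum(1),rcond=None)[0]
    print("disc",x,y,rr,"fit",q[:2],np.sqrt(q[2]+q[0]**2+q[1]**2))
# plug
for v,box in((S,(205,160,240,182)),(T,(200,215,235,245))):
    m=v.mask((8,90,60),(30,255,255),box); print("plug",m.sum(),cen(m),v.pts(m).mean(0),v.plane(cen(m),.074))
def big(v,b,n,k=6):
    x0,y0,x1,y1=b; cv2.imwrite(n,cv2.resize(v.p[y0:y1,x0:x1,::-1],None,fx=k,fy=k,interpolation=2))
a=cv2.resize(T.p[190:285,295:385,::-1],(380,400),interpolation=2); b=cv2.resize(T.p[190:270,180:255,::-1],(380,400),interpolation=2)
cv2.imwrite("pics/a.png",np.hstack([a,b]))
E
```

```text
green 202 59 [252.27227723 248.13861386] [331.08474576 262.3220339 ] (array([ 0.46901589, -0.09557329,  0.07114217]), [array([ 0.1, -0. ]), array([-0.,  0.])])
depth pts [ 0.46767698 -0.09820619  0.0733678 ] [ 0.45573415 -0.1049193   0.05852432] [ 0.4795576  -0.09073407  0.08636191]
depth pts [ 0.46865507 -0.09466174  0.0778422 ] [ 0.45672936 -0.10118234  0.05134012] [ 0.48181556 -0.08836432  0.08689354]
disc 0.5381612181663513 -0.11172856390476227 0.10625050216913223 fit [ 0.5324491  -0.11124914] 0.09342194702876715
disc 0.5208154916763306 -0.11558135598897934 0.082316093146801 fit [ 0.52096435 -0.11542923] 0.08182584265113162
plug 105 [221.85714286 170.54285714] [0.53339852 0.15220821 0.07441501] [[0.5336665  0.15286703 0.074     ]]
plug 176 [216.07386364 229.05681818] [0.53512254 0.15366434 0.07301714] [[0.53496921 0.15351636 0.074     ]]
```

View pics/a.png

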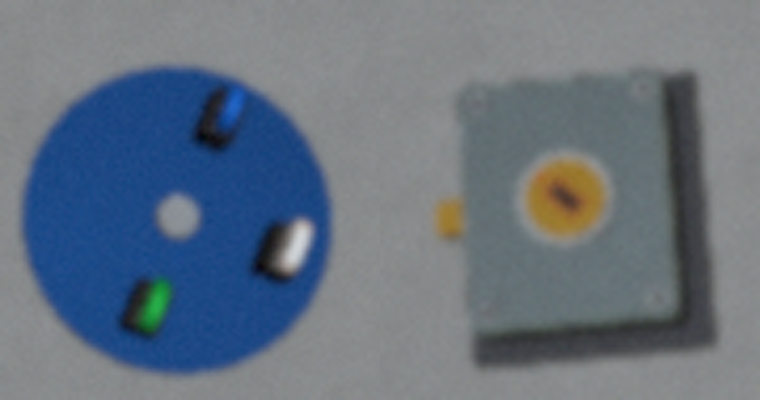

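Crop shows the turntable's three key heads (green lower-left, blue top, white right), with the hub at (178,216), and the stand with slot running upper-left to lower-right at (562,196), bolt on the +y side. Now angles and keyway.

```bash
python3 - <<'E'
from h import *
S=View("scene","scene0.npz");T=View("top","top0.npz")
M={}
for n,lo,hi,bs,bt in(("green",(45,120,40),(80,255,255),(235,230,275,265),(315,245,345,280)),("white",(0,0,150),(180,60,255),(275,250,310,283),(350,235,378,260)),("blue",(105,150,150),(125,255,255),(308,230,335,250),(338,205,360,225))):
    a=S.mask(lo,hi,bs);b=T.mask(lo,hi,bt); M[n]=(a,b)
    x,e=tri(S,cen(a),T,cen(b)); print(n,a.sum(),b.sum(),np.round(x,4),e,"top@.0705",T.plane(cen(b),.0705)[0][:2],"scene",S.plane(cen(a),.0705)[0][:2])
    P=T.plane(np.argwhere(b)[:,::-1],.0705)[:,:2]; w,v=np.linalg.eigh(np.cov(P.T)); print("  axis deg",np.degrees(np.arctan2(v[1,1],v[0,1]))%180, np.sqrt(w*12))
hub=T.mask((0,0,110),(180,90,255),(329,233,347,250)); print("hub",hub.sum(),T.plane(cen(hub),.018))
# stand top outline (grey-blue) via depth z
for v,box in((T,(185,195,250,268)),(S,(180,155,265,215))):
    k=np.zeros(v.d.shape,bool);x0,y0,x1,y1=box;k[y0:y1,x0:x1]=1
    P=v.o+v.ray(np.argwhere(k)[:,::-1])*v.d[k][:,None]
    z=np.zeros(k.shape);z[k]=P[:,2]; m=k&(z>.060)&(z<.085)
    m=cv2.morphologyEx(m.astype(np.uint8),cv2.MORPH_OPEN,np.ones((5,5)))>0
    Q=v.plane(np.argwhere(m)[:,::-1],.068)[:,:2].astype(np.float32); print("stand z",np.median(z[m]),cv2.minAreaRect(Q*1000))
# slot in plug
m=T.mask((0,0,0),(180,255,110),(209,222,224,237)); g=T.p[222:237,209:224].mean(2); print(np.round(g).astype(int))
w=np.clip(130-g,0,None)
vv,uu=np.mgrid[222:237,209:224]; sel=np.hypot(uu-216,vv-229)<6; w=w*sel
P=T.plane(np.c_[uu.ravel(),vv.ravel()],.074)[:,:2]; w=w.ravel()
c=(P*w[:,None]).sum(0)/w.sum(); C=((P-c).T*w)@(P-c)/w.sum(); l,e=np.linalg.eigh(C); print("slot",c,np.degrees(np.arctan2(e[1,1],e[0,1]))%180,np.sqrt(l*12))
pm=T.mask((8,90,60),(30,255,255),(200,215,235,245)).astype(np.uint8); h=cv2.convexHull(max(cv2.findContours(pm,0,1)[0],key=cv2.contourArea))[:,0]
print("plug circle",cv2.minEnclosingCircle((T.plane(h,.074)[:,:2]*1000).astype(np.float32)))
E
```

```text
green 202 59 [ 0.469  -0.0956  0.0711] [array([ 0.1, -0. ]), array([-0.,  0.])] top@.0705 [ 0.4691334  -0.09568899] scene [ 0.46930076 -0.09480777]
  axis deg 160.52835415623753 [0.0104385  0.02517261]
white 95 48 [ 0.4983 -0.166   0.0798] [array([ 1.9, -0.5]), array([-0.5,  1.2])] top@.0705 [ 0.5018821  -0.16921986] scene [ 0.50138879 -0.15576686]
  axis deg 157.86130145139762 [0.00919076 0.02420306]
blue 49 25 [ 0.5686 -0.1344  0.0755] [array([ 3.6, -1. ]), array([-1.2,  2.4])] top@.0705 [ 0.5748942  -0.13797228] scene [ 0.56625665 -0.12808947]
  axis deg 157.01689418787126 [0.00701004 0.01735212]
hub 82 [[ 0.52136473 -0.11547671  0.018     ]]
stand z 0.06736672712154795 ((533.5576782226562, 152.50396728515625), (109.46649932861328, 89.59352111816406), 6.410580635070801)
stand z 0.06843847532617214 ((531.8216552734375, 146.7963104248047), (114.28609466552734, 99.91493225097656), 6.017988204956055)
[[117 127 136 136 131 126 121 125 127 127 127 134 138 138 125]
 [127 133 133 128 119 117 110 111 112 113 118 121 133 140 134]
 [134 134 125 117 110 109 110 104 106 107 103 112 121 131 138
[... 202 characters left out ...]
05 103  89  77  67  71  82  94 100 105 108 108 116]
 [121 109 107 104  96  84  71  62  67  80  96 103 106 109 116]
 [121 109 105 104 104  97  84  67  64  74  88 100 104 107 114]
 [123 111 108 105 108 103  96  85  79  78  94 103 108 109 115]
 [128 117 107 109 106 104 102 102  92  95  98 108 109 114 121]
 [133 121 112 107 108 107 108 104 101 105 106 109 111 120 125]
 [136 132 118 112 108 107 110 107 107 108 111 110 118 127 130]
 [137 136 129 122 115 111 111 113 112 113 113 117 125 130 127]
 [129 136 136 130 127 122 119 120 123 122 122 126 125 123 115]]
slot [0.53518501 0.15364965] 46.36935986857645 [0.01944468 0.02078341]
plug circle ((535.2674560546875, 153.45758056640625), 16.05291748046875)
```

```bash
cat > go.py <<'E'
import sys,numpy as np
from plant import sensors
from scipy.spatial.transform import Rotation as Ro
# go.py x y z phi(tool x yaw, deg): turn about tool (units), then shift in turned tool axes (units)
x,y,z,phi=map(float,sys.argv[1:5]); s=sensors.state(); R=np.array(s["tool_rot"]); p=np.radians(phi)
N=np.c_[[np.cos(p),np.sin(p),0],[np.sin(p),-np.cos(p),0],[0,0,-1]]
print("t",s["t"],"tcp",np.round(s["tcp_pos"],4),"phi",np.degrees(np.arctan2(R[1,0],R[0,0])).round(2),"F",np.round(s["wrist_force"],1),"M",np.round(s["moment"],2),"w",s["grip_width"],"g",s["gripper_force"])
print("turn",np.round(np.degrees(Ro.from_matrix(R.T@N).as_rotvec())/6,3),"shift after",np.round(N.T@(np.array([x,y,z])-s["tcp_pos"])/.025,3),"shift now",np.round(R.T@(np.array([x,y,z])-s["tcp_pos"])/.025,3))
E
python3 go.py .469 -.0956 .15 159.3
python3 - <<'E'
from h import *
T=View("top","top0.npz")
g=T.p.mean(2); vv,uu=np.mgrid[222:237,209:224]; w=np.clip(95-g[222:237,209:224],0,None)*(np.hypot(uu-216,vv-229)<6)
P=T.plane(np.c_[uu.ravel(),vv.ravel()],.074)[:,:2]; w=w.ravel(); c=(P*w[:,None]).sum(0)/w.sum(); C=((P-c).T*w)@(P-c)/w.sum(); l,e=np.linalg.eigh(C); print("slot",c,np.degrees(np.arctan2(e[1,1],e[0,1]))%180,np.sqrt(l*12))
E
```

```text
t 0.1 tcp [0.1154 0.5118 0.2498] phi 167.29 F [ 0.  -0.6  0. ] M [-0.07  0.01 -0.03] w 0.08527304144430578 g 0.0
turn [-1.100e-02 -1.000e-03  1.332e+00] shift after [-21.82  -17.728   3.992] shift now [-19.145 -20.585   4.012]
slot [0.53501495 0.15349626] 50.95806968171183 [0.00608581 0.01237641]
```

```bash
python3 -m inch '[[[0,0,0],[0,0,0.67]],[[0,0,0],[0,0,0.66]],[[-0.5,-0.4,0],[0,0,0]],[[-1,-0.81,0],[0,0,0]],[[-1,-0.81,0],[0,0,0]],[[-1,-0.81,0],[0,0,0]],[[-1,-0.81,0],[0,0,0]],[[-1,-0.81,0],[0,0,0]],[[-1,-0.81,0],[0,0,0]],[[-1,-0.81,0],[0,0,0]],[[-1,-0.81,0],[0,0,0]],[[-1,-0.81,0],[0,0,0]],[[-1,-0.81,0],[0,0,0]],[[-1,-0.81,0],[0,0,0]],[[-1,-0.81,0],[0,0,0]],[[-1,-0.81,0],[0,0,0]],[[-1,-0.81,0],[0,0,0]],[[-1,-0.81,0],[0,0,0]],[[-1,-0.81,0],[0,0,0]],[[-1,-0.81,0],[0,0,0]]]' 40 | tail -3
python3 -m inch '[[[-1,-0.81,0],[0,0,0]],[[-1,-0.81,0],[0,0,0]],[[-1,-0.81,0],[0,0,0]],[[-0.9,-0.7,0],[0,0,0]],[[-0.4,-0.3,0.5],[0,0,0]],[[0,0,1],[0,0,0]],[[0,0,1],[0,0,0]],[[0,0,1],[0,0,0]],[[0,0,0],[0,0,0]],[[0,0,0],[0,0,0]],[[0,0,0],[0,0,0]]]' | tail -3
python3 go.py .469 -.0956 .079 159.3
```

```text
wrist_force: [1.5, 1.1, -0.2]
grip_width: 0.0401
gripper_force: 0.0
wrist_force: [0.2, -0.4, 0.7]
grip_width: 0.0403
gripper_force: 0.0
t 2.6833 tcp [ 0.4704 -0.0921  0.1639] phi 159.32 F [ 0.2 -0.4  0.7] M [ 0.03  0.   -0.02] w 0.04031691946951725 g 0.0
turn [0.    0.008 0.003] shift after [ 3.000e-03 -1.490e-01  3.396e+00] shift now [ 0.006 -0.149  3.396]
```

```bash
python3 -m inch '[[[0,-0.15,0.4],[0,0,0]],[[0,0,0.8],[0,0,0]],[[0,0,0.8],[0,0,0]],[[0,0,0.7],[0,0,0]],[[0,0,0.4],[0,0,0]],[[0,0,0.2],[0,0,0]],[[0,0,0.1],[0,0,0]],[[0,0,0],[0,0,0]],[[0,0,0],[0,0,0]]]' | tail -3
python3 go.py .469 -.0956 .079 159.3
python3 - <<'E'
from h import *
S=View("scene");cv2.imwrite("pics/b.png",cv2.resize(S.p[200:320,200:360,::-1],(800,600),interpolation=2))
E
```

```text
wrist_force: [0.3, -0.0, 0.1]
grip_width: 0.0402
gripper_force: 0.0
t 3.4333 tcp [ 0.4694 -0.0958  0.0789] phi 159.32 F [ 0.3 -0.   0.1] M [ 0.02 -0.06  0.01] w 0.04021461739934625 g 0.0
turn [0.    0.016 0.003] shift after [ 0.017  0.002 -0.006] shift now [ 0.017  0.002 -0.006]
```

View pics/b.png

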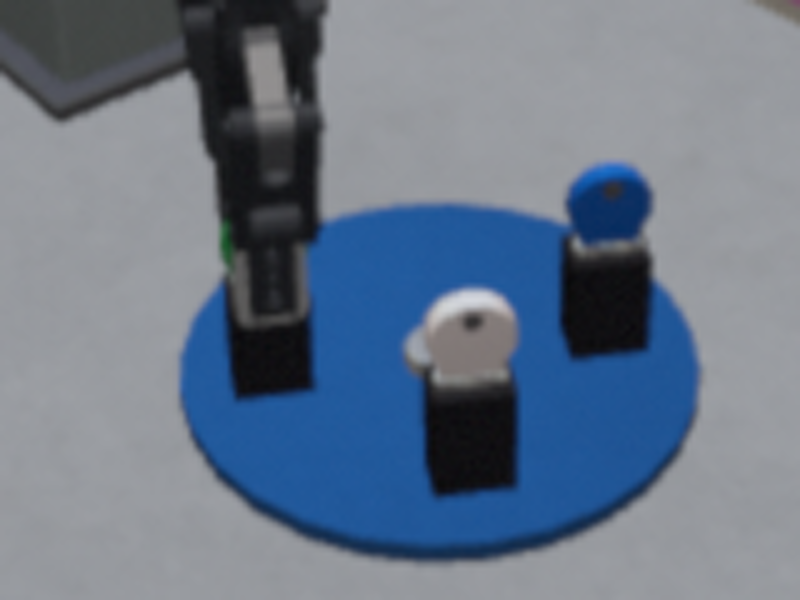

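The fingers straddle the green head at (265,270), and the other keys are untouched. Closing.

```bash
python3 -m inch '[[[0,0,0],[0,0,0]],[[0,0,0],[0,0,0]],[[0,0,0],[0,0,0]],[[0,0,0],[0,0,0]],[[0,0,0],[0,0,0]],[[0,0,0],[0,0,0]],[[0,0,0],[0,0,0]],[[0,0,0],[0,0,0]],[[0,0,0],[0,0,0]],[[0,0,0],[0,0,0]]]' 0 | tail -3
python3 go.py .469 -.0956 .079 159.3
python3 - <<'E'
from h import *
S=View("scene");T=View("top")
G=dict(lo=(45,120,40),hi=(80,255,255))
gs=S.mask(**G,box=(235,230,275,265));print(gs.sum(),gs.any() and cen(gs))
E
```

```text
wrist_force: [-0.5, 1.0, 5.3]
grip_width: 0.0067
gripper_force: 59.9
t 4.3167 tcp [ 0.4689 -0.0956  0.0783] phi 159.32 F [-0.5  1.   5.3] M [0.1  0.22 0.01] w 0.006668125535702735 g 59.93248701095581
turn [0.    0.007 0.003] shift after [-0.005  0.003 -0.027] shift now [-0.005  0.003 -0.027]
6 [260.  247.5]
```

```bash
python3 -m inch '[[[0,0,-0.1],[0,0,0]],[[0,0,-0.2],[0,0,0]],[[0,0,-0.3],[0,0,0]],[[0,0,-0.4],[0,0,0]],[[0,0,-0.5],[0,0,0]],[[0,0,-0.5],[0,0,0]],[[0,0,-0.5],[0,0,0]],[[0,0,-0.5],[0,0,0]],[[0,0,-0.5],[0,0,0]],[[0,0,-0.5],[0,0,0]],[[0,0,-0.6],[0,0,0]],[[0,0,-0.5],[0,0,0]],[[0,0,-0.2],[0,0,0]],[[0,0,0],[0,0,0]],[[0,0,0],[0,0,0]]]' | tail -3
python3 go.py .535 .1535 .21 231
python3 - <<'E'
from h import *
S=View("scene");cv2.imwrite("pics/c.png",cv2.resize(S.p[170:320,200:360,::-1],(640,600),interpolation=2))
E
```

```text
wrist_force: [0.2, -0.5, -0.9]
grip_width: 0.007
gripper_force: 59.1
t 5.6667 tcp [ 0.4686 -0.0955  0.2103] phi 159.31 F [ 0.2 -0.5 -0.9] M [ 0.02  0.02 -0.01] w 0.00698564140615716 g 59.11674499511719
turn [-2.0000e-03  3.0000e-03 -1.1948e+01] shift after [-9.414  4.204  0.013] shift now [ 1.033 10.258  0.012]
```

View pics/c.png

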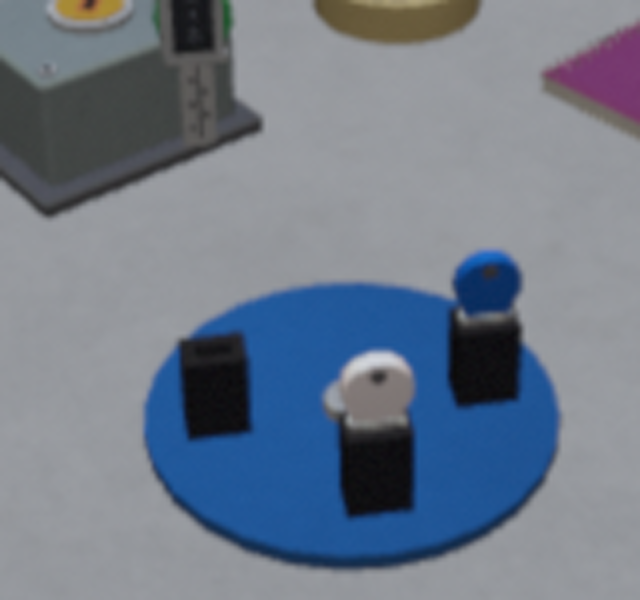

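Key is held clear of its pocket (blade at (200,100), empty pocket at (213,347)); blue and white are still standing. Moving over the lock.

```bash
python3 -m inch '[[[0,0.4,0],[0,0,0]],[[0.1,0.8,0],[0,0,0]],[[0.1,1,0],[0,0,0]],[[0.1,1,0],[0,0,0]],[[0.1,1,0],[0,0,0]],[[0.1,1,0],[0,0,0]],[[0.1,1,0],[0,0,0]],[[0.1,1,0],[0,0,0]],[[0.1,1,0],[0,0,0]],[[0.1,1,0],[0,0,0]],[[0.1,0.7,0],[0,0,0]],[[0,0.4,0],[0,0,0]]]' | tail -3
python3 -m inch '[[[0,0,0],[0,0,-1]],[[0,0,0],[0,0,-1]],[[0,0,0],[0,0,-1]],[[0,0,0],[0,0,-1]],[[0,0,0],[0,0,-1]],[[0,0,0],[0,0,-1]],[[0,0,0],[0,0,-1]],[[0,0,0],[0,0,-1]],[[0,0,0],[0,0,-1]],[[0,0,0],[0,0,-1]],[[0,0,0],[0,0,-1]],[[0,0,0],[0,0,-0.95]],[[0,0,0],[0,0,0]],[[0,0,0],[0,0,0]],[[0,0,0],[0,0,0]]]' | tail -3
python3 go.py .535 .1535 .15 231.2
```

```text
wrist_force: [-0.1, -0.2, -1.2]
grip_width: 0.007
gripper_force: 59.1
wrist_force: [-0.4, 0.5, -0.1]
grip_width: 0.0067
gripper_force: 59.0
t 7.9667 tcp [0.536  0.1542 0.21  ] phi -129.18 F [-0.4  0.5 -0.1] M [-0.03  0.01 -0.03] w 0.006687757987530874 g 59.001097083091736
turn [ 0.003 -0.004 -0.064] shift after [0.046 0.015 2.401] shift now [0.045 0.014 2.401]
```

```bash
python3 -m inch '[[[0.04,0,0.3],[0,0,-0.06]],[[0,0,0.6],[0,0,0]],[[0,0,0.6],[0,0,0]],[[0,0,0.6],[0,0,0]],[[0,0,0.4],[0,0,0]],[[0,0,0],[0,0,0]],[[0,0,0],[0,0,0]]]' | tail -3
python3 go.py .535 .1535 .141 231.2
python3 - <<'E'
from h import *
from plant import sensors
s=sensors.state(); p=np.array(s["tcp_pos"])
S=View("scene");np.savez("s1.npz",p=S.p,d=S.d)
x0,y0,k=190,125,10
im=cv2.resize(S.p[y0:y0+60,x0:x0+60,::-1],(600,600),interpolation=2)
for dz,c in((-.019,(0,0,255)),(-.04,(0,0,255)),(-.061,(0,0,255))):
    q=(S.proj(p+[0,0,dz])[0]-[x0,y0]+.5)*k; cv2.circle(im,tuple(int(a) for a in q),4,c,1)
q=(S.proj([.535,.1535,.074])[0]-[x0,y0]+.5)*k; cv2.circle(im,tuple(int(a) for a in q),5,(255,0,255),1)
cv2.imwrite("pics/d.png",im)
E
```

```text
wrist_force: [-0.7, -0.4, -0.7]
grip_width: 0.0068
gripper_force: 59.0
t 8.55 tcp [0.5352 0.1533 0.1474] phi -128.66 F [-0.7 -0.4 -0.7] M [ 0.07 -0.01 -0.05] w 0.006766449963666282 g 59.000483751297
turn [ 0.007 -0.008  0.023] shift after [-0.001  0.009  0.257] shift now [-0.001  0.009  0.257]
```

View pics/d.png

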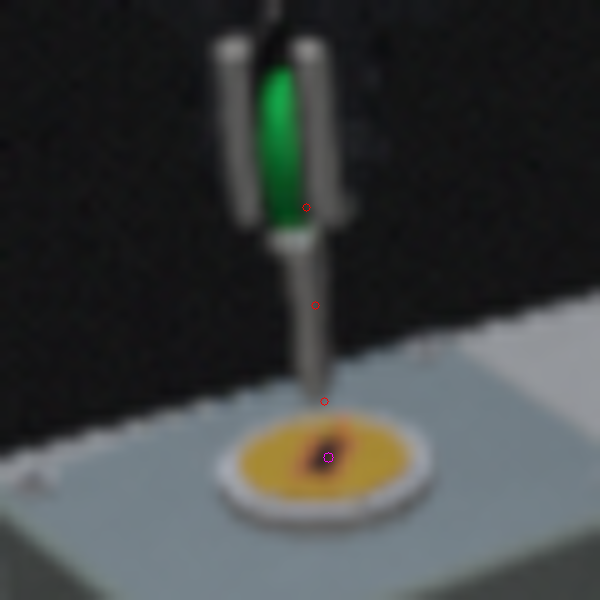

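The picture shows the key hanging over the plug: blade tip at (314,395), slot at (326,456), and blade slightly left of the projected tool axis. I'll quantify that.

```bash
python3 - <<'E'
from h import *
from plant import sensors
p=np.array(sensors.state()["tcp_pos"]); S=View("scene","s1.npz"); T=View("top"); np.savez("t1.npz",p=T.p,d=T.d)
print("px/mm",S.f/ (S.R@p+S.V[:3,3])[2]/1000)
L=S.proj(p+np.outer(np.linspace(-.065,0,60),[0,0,1]))
g=S.p.astype(float).mean(2)
for v in range(150,160):
    row=g[v,212:230]; b=np.median(g[v,205:212]); w=np.clip(row-b-4,0,None); print(v,np.round(row).astype(int),"cen",round((w*np.arange(212,230)).sum()/w.sum(),2),"tcp axis",round(np.interp(-v,-L[::-1,1][::-1],L[:,0]),2))
# blade depth points
m=np.zeros(S.d.shape,bool); m[149:163,215:226]=1
P=S.pts(m); k=(np.hypot(*(P[:,:2]-p[:2]).T)<.02)&(P[:,2]>.078)&(P[:,2]<.125); print(k.sum(),P[k].mean(0)-p,P[k].std(0))
E
```

```text
px/mm 0.5284838057424524
150 [21 19 21 22 29 50 77 95 93 67 47 25 19 20 22 22 19 22] cen 219.37 tcp axis 220.84
151 [22 21 19 19 21 27 53 83 85 67 49 25 21 22 20 20 20 22] cen 219.88 tcp axis 220.93
152 [20 18 19 20 20 23 46 76 85 69 54 27 19 19 20 21 20 19] cen 220.09 tcp axis 221.02
153 [19 20 18 19 21 24 43 75 87 71 52 24 19 19 21 17 20 20] cen 220.07 tcp axis 221.12
154 [19 21 22 21 21 23 39 69 86 74 52 25 20 20 20 21 19 20] cen 220.16 tcp axis 221.21
155 [22 19 19 19 21 22 30 61 85 76 52 26 21 19 20 22 19 22] cen 220.35 tcp axis 221.3
156 [22 20 19 20 21 18 25 56 85 76 54 25 20 20 21 21 19 22] cen 220.45 tcp axis 221.39
157 [20 21 21 20 21 22 24 54 86 77 51 26 21 18 20 20 21 21] cen 220.47 tcp axis 221.48
158 [21 20 20 20 20 19 25 55 87 78 53 27 19 20 21 19 22 26] cen 220.6 tcp axis 221.57
159 [20 20 20 21 20 21 26 55 87 81 57 32 21 24 29 39 47 66] cen 222.88 tcp axis 221.66
52 [-0.00196001 -0.0019455  -0.04010582] [0.00335156 0.00293488 0.00946625]
```

```bash
python3 - <<'E'
from h import *
for f in("scene0.npz","s1.npz"):
    S=View("scene",f); g=S.p.astype(float).mean(2); a=g[166:176,214:232]; print(np.round(a).astype(int))
    w=np.clip(80-g,0,None); w[:167]=0;w[174:]=0;w[:,:217]=0;w[:,228:]=0; v,u=np.mgrid[:420,:560]; c=np.array([(w*u).sum(),(w*v).sum()])/w.sum(); print(c,S.plane(c,.074))
    m=S.mask((8,90,60),(30,255,255),(205,160,240,182)); vv,uu=np.nonzero(m); print("brass box mid",(uu.min()+uu.max())/2,(vv.min()+vv.max())/2,S.proj([.535,.1535,.074]))
E
```

```text
[[127 128 129 134 136 134 137 137 134 133 136 137 138 139 139 132 127 126]
 [132 138 139 140 136 132 133 131 124 121 124 130 135 139 143 142 143 136]
 [140 143 138 132 125 121 120 114 102  99 110 120 121 122 129 141 151 152]
 [143 134 123 121 120 119 115  99  71  75  99 116 119 119 120 128 143 155]
 [135 123 119 120 120 118 109  77  50  71 104 118 119 118 119 121 136 155]
 [132 120 120 119 119 117 101  68  57  87 115 119 120 119 119 120 133 151]
 [140 124 120 121 120 116 107  96  93 106 118 120 120 119 121 126 141 148]
 [152 134 125 123 119 119 117 115 115 118 120 122 120 123 133 145 148 138]
 [155 148 138 133 123 119 119 120 119 121 128 128 130 144 145 142 127 110]
 [132 140 144 145 144 144 145 144 143 144 145 137 132 136 128 114  96 102]]
[221.9962963  170.22592593] [[0.53445427 0.15390264 0.074     ]]
brass box mid 222.0 170.5 [[222.33435176 170.23746601]]
[[127 128 128 133 135 133 134 132 131 132 135 136 137 138 139 132 127 126]
 [131 137 138 139 136 132 132 130 124 120 124 130 134 138 141 142 142 136]
 [139 142 137 131 123 121 120 114 101  98 109 119 120 122 128 140 151 151]
 [142 133 124 121 119 119 114  98  71  74  98 116 118 118 119 127 143 155]
 [135 122 119 119 118 117 107  77  50  71 104 117 117 117 118 120 135 154]
 [130 119 119 119 118 115 100  67  58  87 114 118 119 119 118 120 132 150]
 [139 122 120 119 119 117 108  96  93 106 117 120 119 118 120 126 140 148]
 [152 133 124 123 119 118 117 115 113 117 120 121 120 123 132 144 147 137]
 [154 148 138 133 123 118 119 119 119 120 127 128 130 143 144 142 127 109]
 [132 139 143 145 143 143 143 143 142 143 143 136 131 135 127 113  95 101]]
[221.98913043 170.22101449] [[0.53445088 0.15392862 0.074     ]]
brass box mid 222.0 170.5 [[222.33435176 170.23746601]]
```

Slot at u=222.0, blade axis extended to that row about 221.85, so it's aligned within 0.5 mm. Lowering gently.

```bash
python3 -m inch '[[[0,-0.01,0.15],[0,0,0]],[[0,0,0.15],[0,0,0]],[[0,0,0.1],[0,0,0]],[[0,0,0.08],[0,0,0]],[[0,0,0.08],[0,0,0]],[[0,0,0.05],[0,0,0]],[[0,0,0.05],[0,0,0]],[[0,0,0],[0,0,0]]]' | grep -A0 force; python3 go.py .535 .1535 .118 231.2
```

```text
wrist_force: [-0.0, 0.1, -0.6]
--
gripper_force: 59.0
t 9.3167 tcp [0.5356 0.1532 0.1311] phi -128.63 F [-0.   0.1 -0.6] M [0.03 0.02 0.01] w 0.006984288058889303 g 59.00115966796875
turn [ 0.002 -0.003  0.028] shift after [0.006 0.025 0.522] shift now [0.006 0.025 0.522]
```

```bash
python3 -m inch '[[[0,0.01,0.06],[0,0,0]],[[0,0,0.08],[0,0,0]],[[0,0,0.08],[0,0,0]],[[0,0,0.08],[0,0,0]],[[0,0,0.08],[0,0,0]],[[0,0,0.06],[0,0,0]],[[0,0,0.04],[0,0,0]],[[0,0,0],[0,0,0]]]' | grep -A0 force; python3 go.py .535 .1535 .114 231.2
```

```text
wrist_force: [-0.2, 0.4, 0.3]
--
gripper_force: 59.0
t 9.9833 tcp [0.5354 0.1534 0.119 ] phi -128.63 F [-0.2  0.4  0.3] M [ 0.02 -0.02 -0.02] w 0.006684773127204025 g 59.01089429855347
turn [ 0.002 -0.002  0.028] shift after [0.007 0.016 0.202] shift now [0.006 0.016 0.202]
```

```bash
python3 -m inch '[[[0,0,0.05],[0,0,0]],[[0,0,0.05],[0,0,0]],[[0,0,0.04],[0,0,0]],[[0,0,0.02],[0,0,0]],[[0,0,0.02],[0,0,0]],[[0,0,0],[0,0,0]],[[0,0,0],[0,0,0]]]' | grep -A0 force; python3 go.py .535 .1535 .114 231.2
python3 -m inch '[[[0,0,0.02],[0,0,0]],[[0,0,0.02],[0,0,0]],[[0,0,0],[0,0,0]],[[0,0,0],[0,0,0]]]' | grep -A0 force; python3 go.py .535 .1535 .114 231.2
```

```text
wrist_force: [-1.4, -1.5, 0.1]
--
gripper_force: 59.0
t 10.5667 tcp [0.5355 0.1534 0.1147] phi -128.63 F [-1.4 -1.5  0.1] M [-0.08  0.07 -0.01] w 0.006710385057545972 g 59.00306582450867
turn [ 0.001 -0.001  0.029] shift after [0.009 0.017 0.03 ] shift now [0.009 0.017 0.03 ]
wrist_force: [-0.1, -0.1, -0.7]
--
gripper_force: 59.0
t 10.9 tcp [0.5355 0.1534 0.1138] phi -128.63 F [-0.1 -0.1 -0.7] M [-0.14  0.12  0.02] w 0.006538422139803922 g 59.02129054069519
turn [ 0.001 -0.001  0.029] shift after [ 0.01   0.017 -0.01 ] shift now [ 0.01   0.017 -0.01 ]
```

```bash
for i in 1; do python3 -m inch '[[[0,0,0.02],[0,0,0]],[[0,0,0.02],[0,0,0]],[[0,0,0],[0,0,0]],[[0,0,0],[0,0,0]]]' >/dev/null; python3 go.py .535 .1535 .114 231.2 | head -1; done
python3 -m inch '[[[0,0,0.02],[0,0,0]],[[0,0,0.02],[0,0,0]],[[0,0,0],[0,0,0]],[[0,0,0],[0,0,0]]]' >/dev/null; python3 go.py .535 .1535 .114 231.2 | head -1
```

```text
t 11.2333 tcp [0.5355 0.1534 0.1128] phi -128.63 F [-0.7  0.1  0.9] M [-0.19  0.17 -0.  ] w 0.006715593162200592 g 59.25922930240631
t 11.5667 tcp [0.5356 0.1534 0.1122] phi -128.63 F [-1.5 -0.4  5.6] M [-0.27  0.48 -0.07] w 0.006889498778794692 g 60.03778696060181
```

```bash
python3 -m inch '[[[0,0,0],[0,0,0.4]],[[0,0,0],[0,0,0.6]],[[0,0,0],[0,0,0.6]],[[0,0,0],[0,0,0.6]],[[0,0,0],[0,0,0.6]],[[0,0,0],[0,0,0.5]],[[0,0,0],[0,0,0.2]],[[0,0,0],[0,0,0]],[[0,0,0],[0,0,0]]]' >/dev/null; python3 go.py .535 .1535 .114 231.2 | head -1
python3 -m inch '[[[0,0,0.02],[0,0,0]],[[0,0,0],[0,0,0]],[[0,0,0],[0,0,0]]]' >/dev/null; python3 go.py .535 .1535 .114 231.2 | head -1
```

```text
t 12.3167 tcp [0.5352 0.1536 0.1117] phi -149.53 F [-2.6  1.8  1.7] M [0.16 0.68 0.02] w 0.007041608740448878 g 59.313209652900696
t 12.5667 tcp [0.5352 0.1535 0.1111] phi -149.59 F [-4.2  2.4  0.7] M [0.39 0.81 0.09] w 0.0066920510864265665 g 59.17610228061676
```

```bash
python3 -m inch '[[[0,0,0.03],[0,0,0]],[[0,0,0.03],[0,0,0]],[[0,0,0.02],[0,0,0]],[[0,0,0],[0,0,0]],[[0,0,0],[0,0,0]]]' >/dev/null; python3 go.py .535 .1535 .1055 210.4
python3 -m inch '[[[0,0,0.03],[0,0,0]],[[0,0,0.03],[0,0,0]],[[0,0,0.02],[0,0,0]],[[0,0,0],[0,0,0]],[[0,0,0],[0,0,0]]]' >/dev/null; python3 go.py .535 .1535 .1055 210.4
```

```text
t 12.9833 tcp [0.5353 0.1535 0.1091] phi -149.62 F [-3.6  2.5  0.5] M [0.53 0.93 0.06] w 0.006722116778465574 g 59.07000660896301
turn [ 0.004 -0.004 -0.004] shift after [0.009 0.007 0.144] shift now [0.009 0.007 0.144]
t 13.4 tcp [0.5354 0.1534 0.1072] phi -149.63 F [-3.7  2.6  1.7] M [0.4  1.01 0.02] w 0.007017734755421161 g 59.2483913898468
turn [ 0.001 -0.002 -0.004] shift after [0.013 0.011 0.068] shift now [0.013 0.011 0.068]
```

```bash
python3 -m inch '[[[0.008,0.018,0.02],[0,0,0]],[[0,0,0.02],[0,0,0]],[[0,0,0.02],[0,0,0]],[[0,0,0],[0,0,0]],[[0,0,0],[0,0,0]]]' >/dev/null; python3 go.py .535 .1535 .1055 210.4 | head -1
python3 -m inch '[[[0,0,0.02],[0,0,0]],[[0,0,0.01],[0,0,0]],[[0,0,0],[0,0,0]],[[0,0,0],[0,0,0]]]' >/dev/null; python3 go.py .535 .1535 .1055 210.4|head -1
```

```text
t 13.8167 tcp [0.5353 0.1535 0.1059] phi -149.64 F [-3.9  0.6  1.8] M [-0.05  0.78  0.01] w 0.006784174324336946 g 59.396626353263855
t 14.15 tcp [0.5354 0.1536 0.1054] phi -149.64 F [-4.8 -0.8  5.1] M [-0.14  0.98  0.07] w 0.007060963411200404 g 59.96682286262512
```

```bash
python3 -m inch '[[[0.01,0,0.01],[0,0,-0.3]],[[0,0,0],[0,0,-0.7]],[[0,0,0],[0,0,-0.7]],[[0,0,0],[0,0,-0.7]],[[0,0,0],[0,0,-0.7]],[[0,0,0],[0,0,-0.7]],[[0,0,0],[0,0,-0.7]],[[0,0,0],[0,0,-0.7]],[[0,0,0],[0,0,-0.7]],[[0,0,0],[0,0,-0.6]],[[0,0,0],[0,0,-0.4]],[[0,0,0],[0,0,0]],[[0,0,0],[0,0,0]]]' >/dev/null; python3 go.py .535 .1535 .1055 210.4 | head -1
python3 -m inch '[[[0,0,0.02],[0,0,0]],[[0,0,0.01],[0,0,0]],[[0,0,0],[0,0,0]],[[0,0,0],[0,0,0]]]' >/dev/null; python3 go.py .535 .1535 .1055 210.4|head -1
```

```text
t 15.2333 tcp [0.5356 0.1533 0.105 ] phi -108.33 F [ 0.  -2.   1.4] M [-0.4   0.13 -0.04] w 0.006646331291861942 g 59.33232128620148
t 15.5667 tcp [0.5355 0.1534 0.1042] phi -108.27 F [ 2.3 -3.1  1.2] M [-0.73 -0.39 -0.03] w 0.006965995844701087 g 59.18253421783447
```

```bash
python3 -m inch '[[[0,0,0.03],[0,0,0]],[[0,0,0.03],[0,0,0]],[[0,0,0.02],[0,0,0]],[[0,0,0],[0,0,0]],[[0,0,0],[0,0,0]]]' >/dev/null; python3 go.py .535 .1535 .0972 251.7 
python3 -m inch '[[[0,0,0.03],[0,0,0]],[[0,0,0.03],[0,0,0]],[[0,0,0.02],[0,0,0]],[[0,0,0],[0,0,0]],[[0,0,0],[0,0,0]]]' >/dev/null; python3 go.py .535 .1535 .0972 251.7
python3 -m inch '[[[0,0,0.03],[0,0,0]],[[0,0,0.02],[0,0,0]],[[0,0,0.02],[0,0,0]],[[0,0,0],[0,0,0]],[[0,0,0],[0,0,0]]]' >/dev/null; python3 go.py .535 .1535 .0972 251.7
```

```text
t 15.9833 tcp [0.5353 0.1535 0.1021] phi -108.24 F [ 3.2 -3.9  1.7] M [-0.94 -0.77 -0.02] w 0.006969100972628555 g 59.25070881843567
turn [-0.007  0.     0.01 ] shift after [0.002 0.012 0.197] shift now [0.002 0.012 0.197]
t 16.4 tcp [0.5351 0.1536 0.1   ] phi -108.23 F [ 3.1 -3.8  2.7] M [-0.94 -0.83  0.  ] w 0.0068841437214568505 g 59.3292510509491
turn [-0.003  0.001  0.012] shift after [0.004 0.003 0.113] shift now [0.004 0.003 0.113]
t 16.8167 tcp [0.5351 0.1536 0.0983] phi -108.23 F [ 3.7 -3.6  3.3] M [-0.93 -0.83 -0.07] w 0.0066500798206983935 g 59.5380824804306
turn [-0.003  0.001  0.012] shift after [0.005 0.002 0.045] shift now [0.005 0.002 0.045]
```

```bash
python3 -m inch '[[[0,0,0.03],[0,0,0]],[[0,0,0.01],[0,0,0]],[[0,0,0],[0,0,0]],[[0,0,0],[0,0,0]]]' >/dev/null; python3 go.py .535 .1535 .0972 251.7 |head -1
python3 -m inch '[[[0,0,0.02],[0,0,0]],[[0,0,0.01],[0,0,0]],[[0,0,0],[0,0,0]],[[0,0,0],[0,0,0]]]' >/dev/null; python3 go.py .535 .1535 .0972 251.7|head -1
```

```text
t 17.15 tcp [0.5352 0.1536 0.0981] phi -108.23 F [ 0.5 -4.5 11.7] M [-1.06 -0.19  0.02] w 0.006998270536561619 g 60.98134696483612
t 17.4833 tcp [0.5353 0.1536 0.0979] phi -108.23 F [-1.7 -5.2 19.2] M [-1.13  0.29  0.02] w 0.006763267642732261 g 61.95245146751404
```

```bash
python3 -m inch '[[[0,0,-0.01],[0,0,0.3]],[[0,0,0],[0,0,0.7]],[[0,0,0],[0,0,0.8]],[[0,0,0],[0,0,0.8]],[[0,0,0],[0,0,0.6]],[[0,0,0],[0,0,0.25]],[[0,0,0],[0,0,0]],[[0,0,0],[0,0,0]]]' >/dev/null; python3 go.py .535 .1535 .0972 231.2
python3 - <<'E'
from h import *
S=View("scene"); cv2.imwrite("pics/e.png",cv2.resize(S.p[125:185,190:250,::-1],(600,600),interpolation=2))
E
```

```text
t 18.15 tcp [0.535  0.1538 0.0979] phi -128.93 F [-1.3 -4.3 16.7] M [-0.92  0.26 -0.06] w 0.007124834309611115 g 61.52822256088257
turn [-0.004  0.008 -0.021] shift after [ 0.01  -0.006  0.03 ] shift now [ 0.01  -0.006  0.03 ]
```

View pics/e.png

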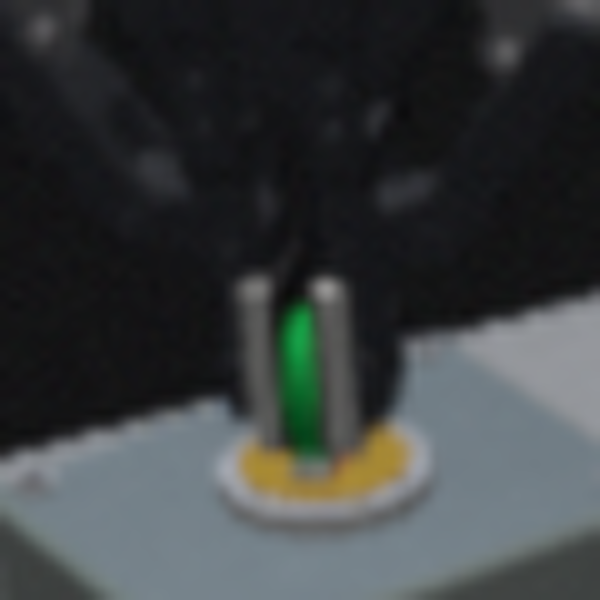

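The shoulder (315,468) sits on the plug face with no blade showing, so the key is home. Next, turn clockwise with a check just past 0.63 rad.

```bash
python3 -m inch '[[[0,0,0],[0,0,0.4]],[[0,0,0],[0,0,0.7]],[[0,0,0],[0,0,0.8]],[[0,0,0],[0,0,0.8]],[[0,0,0],[0,0,0.8]],[[0,0,0],[0,0,0.8]],[[0,0,0],[0,0,0.8]],[[0,0,0],[0,0,0.8]],[[0,0,0],[0,0,0.6]],[[0,0,0],[0,0,0.3]],[[0,0,0],[0,0,0]],[[0,0,0],[0,0,0]]]' >/dev/null; python3 go.py .535 .1535 .0975 139.5
```

```text
t 19.2 tcp [0.5349 0.1545 0.0979] phi -169.7 F [-1.2 -1.  16.5] M [-0.14  0.34 -0.03] w 0.006733877533006747 g 61.51038408279419
turn [2.000e-02 2.000e-03 8.467e+00] shift after [-0.028 -0.028  0.017] shift now [ 0.004 -0.04   0.017]
```

```bash
python3 -m inch '[[[0,0,0],[0,0,0.4]],[[0,0,0],[0,0,0.7]],[[0,0,0],[0,0,0.8]],[[0,0,0],[0,0,0.8]],[[0,0,0],[0,0,0.8]],[[0,0,0],[0,0,0.8]],[[0,0,0],[0,0,0.8]],[[0,0,0],[0,0,0.8]],[[0,0,0],[0,0,0.8]],[[0,0,0],[0,0,0.8]],[[0,0,0],[0,0,0.6]],[[0,0,0],[0,0,0.3]],[[0,0,0],[0,0,0]],[[0,0,0],[0,0,0]],[[0,0,0],[0,0,0]],[[0,0,0],[0,0,0]]]' >/dev/null; python3 go.py .535 .1535 .0975 139.5
python3 - <<'E'
from h import *
S=View("scene");T=View("top")
a=cv2.resize(S.p[125:185,190:250,::-1],(400,400),interpolation=2);b=cv2.resize(T.p[190:285,180:385,::-1],(400,400*95//205),interpolation=2)
im=np.zeros((400,800,3),np.uint8);im[:,:400]=a;im[:b.shape[0],400:]=b
c=cv2.resize(S.p[220:320,220:360,::-1],(290,207));im[190:397,400:690]=c;cv2.imwrite("pics/f.png",im)
E
```

```text
t 20.5333 tcp [0.5351 0.1546 0.098 ] phi 139.92 F [-0.4  0.4 15.8] M [-0.01  0.13  0.1 ] w 0.006928837783713657 g 61.3722038269043
turn [ 0.022 -0.006  0.07 ] shift after [-0.026 -0.038  0.018] shift now [-0.026 -0.038  0.018]
```

View pics/f.png

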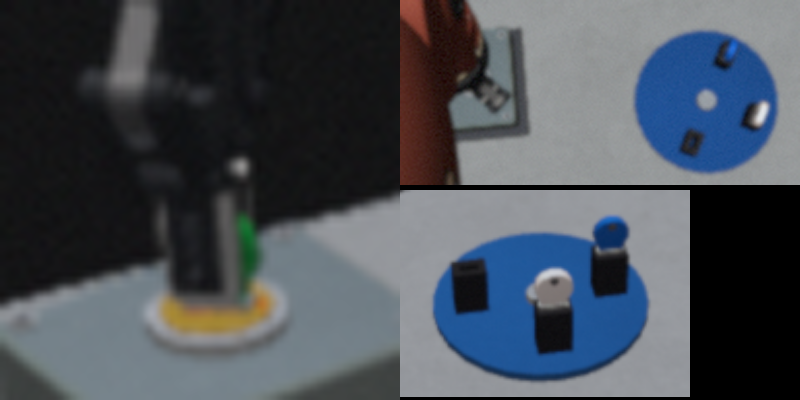

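The key is flush and turned about 91°. The moment of 0.10 N m matches the spring at about 1.44 rad, and the blue and white keys are still standing. Handing in.

```bash
python3 -c "
from plant import ticket
print(ticket.sign_off())"
```

```text
the job is handed in; nothing more can be done
None
```

The green key is home in the lock, turned about a quarter turn clockwise and still gripped there. I handed the job in at about 20.6 s of the 58 s, with the blue and white keys still in their pockets; the hand-in returned no verdict.

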